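# Prime the grease lines with the hand lubricator

## Task

Prime the grease lines with the hand lubricator on the bench: press its black mushroom-headed plunger all the way down and let it spring back up, stroke after stroke, until the steel indicator pin on the distributor block beside it has popped fully out, and finish with the plunger up. Work it by the plunger alone: do not touch the pin, do not lift, drag or tip the lubricator, and leave the other things on the bench where they are.

Things in the scene. Friction and masses are not known exactly. Their poses are not given: they have to be found in the camera images.
- lubricator: bench hand lubricator, 5 kg, loose on rubber feet: red base plate 130 x 270 mm, 18 mm thick; origin under the plate's centre, z up, y along the plate's long side. On it in a row along y: the reservoir at y = -82 mm, the plunger pump at y = 0 (steel barrel 36 mm across, nut top 127 mm up), the distributor at y = +82 mm
- reservoir_cap (a point): top middle of the black ribbed screw cap of the clear grease reservoir (84 mm across, 135 mm up), 82 mm beside the plunger, on the side away from the pin; part of the lubricator
- distributor (a point): middle of the brass indicator housing's top (27 mm across, 95 mm up), on the steel distributor block (46 x 56 mm, top 73 mm up, capped brass outlets reaching 41 mm front and back of its middle); part of the lubricator
- plunger_top (a point): middle of the flat top of the black mushroom-shaped plunger knob (54 mm across, about 20 mm thick, flat over the middle 28 mm); it is 175 mm above the table when the plunger is fully up and 149 mm when it is fully down, and moves with the plunger
- plunger (a joint): how far the plunger is pressed, m: 0 fully up, 0.026 fully down at its stop. It moves straight down; 4 N starts it, about 15 N holds it at the bottom, and its spring pushes it back up when let go. A stroke counts only if it goes down more than about 21 mm and then comes back up to within about 2 mm of the top
- pin (a joint): how far the indicator pin stands out, m: 0 to 0.007 at the start, 0.030 fully out. Each full stroke lifts it about 4 mm (the first 0 to 7 mm) and it stays there between strokes; past about 20 mm it pops out to 0.030 by itself within half a second. Three to six full strokes are usual; extra strokes after that do nothing
- pin_tip (a point): top of the steel indicator pin, 9 mm thick, standing upright in the brass housing on the distributor, 82 mm to the side of the plunger: 99 mm above the table when in, 129 mm when fully out; moves with the pin
- oil_bottle: white bottle with a black cap, 60 mm across and 150 mm tall, origin under its centre; stands 190 to 230 mm from the plunger, past the distributor; a bystander, loose
- cartridge: plain grey grease cartridge, 53 mm across and 175 mm tall, origin under its centre; stands 190 to 235 mm from the plunger, past the reservoir; taller than the plunger; a bystander, loose
- spanner: steel spanner 190 mm long lying in front of the lubricator, origin at its middle; a bystander, loose
- screwdriver: screwdriver 200 mm long with a black handle, lying in front of the lubricator; a bystander, loose
- fittings_tray: open steel tray 90 x 140 mm, 35 mm high, with some brass fittings in it, behind the lubricator, origin under its centre; a bystander, loose
- angle_offcut: 110 mm offcut of red perforated steel angle, 40 mm high, behind the reservoir, origin under its centre; a bystander, loose
- tin_mug: dark steel mug, 74 mm across without its handle and 75 mm tall, behind the bottle, origin under its centre; a bystander, loose

How it is judged:
At the end, for the whole second after the job is handed in: The indicator pin stands at least 27 of its 30 mm out, the plunger is back up (within 3 mm of the top), and the lubricator stands upright and still within 20 mm of where it was (value of joint pin above 0.027 m and value of joint plunger below 0.003 m and distance of lubricator from where it was at the start of the episode below 0.02 m and angle between lubricator's own z axis and vertical below 0.05 rad and linear speed of lubricator below 0.01 m/s); the robot touches nothing.
It fails at once if the robot touches the indicator pin (contact force between any of the fingers, the arm and pin above 0.5 N).
It fails at once if the lubricator is lifted or dragged more than 20 mm, or tipped (distance of lubricator from where it was at the start of the episode above 0.02 m or angle between lubricator's own z axis and vertical above 0.1 rad).
It fails at once if another thing on the bench is lifted or moved more than 30 mm (distance of any of oil_bottle, cartridge, spanner, screwdriver, fittings_tray, angle_offcut, tin_mug from where it was at the start of the episode above 0.03 m).
It also fails if it takes over 45 s, if anything falls off the work surface, if the arm or the gripper's body presses on something with over 40 N, if the wrist force passes 120 N, or if a joint passes its speed limit or range.

## Robot

A 6-joint arm with a two-finger parallel gripper is mounted at the origin on the work surface. World frame = base frame: x ahead of the robot, y to its left, z up, the work surface at z = 0. Lengths are in m, angles in rad, forces in N, time in s.
With the tool pointing down it reaches from about 0.275 to 0.725 m from the base axis. Payload 15.9 kg.
Tool frame: the origin (TCP) lies on the centre line of the jaws, within the pads' length; the fingertips stand 14 mm ahead of it and the grasp point (between the pads) lies 5 mm behind it (tip_extent is the distance from the TCP to the fingertips, in m); y points along the fingers, x is the direction in which the jaws open and shut, and the axes are right-handed (so a half turn about y gives the same grasp; the last joint's range is limited). The gripper opens to 85 mm and grips with 20 to 120 N. Pads are 22 mm wide; open, the fingers measure 114 mm over their backs; the gripper's body (76 mm by 85 mm) begins 54 mm behind the grasp point. The pads swing forward as they close: fully open they stand 13 mm farther back than shut.
Start: joints at [1.278, 0.213, -0.034, 1.323, 0, 1.571], TCP at [0.144, 0.479, 0.245] pointing down, gripper open.
Joint ranges: [-2.98, 2.98], [-0.74, 1.72], [-1.14, 1.35], [-2.1, 2.04], [-1.57, 1.44], [-3.14, 3.14]. Speed limits (rad/s): [1.89, 1.89, 2.39, 2.57, 3.14, 3.14].

## Interface

Orientations are given as a 3x3 rotation matrix whose columns are the frame's x, y, z axes.
In Python, from station import * gives the robot as it stands. The module is installed in compiled form; this text tells all that it offers.
- The arm moves only by the shell command python3 -m pendant 'ROWS'. ROWS is JSON, a list of rows, each an object of numbers: "claw": the closure, from 0 (fully open) to 1 (shut); "x", "y", "z": the shift along the tool's x, y, z in m; "spin": the turn about the tool's y in degrees. A call has 1 to 20 rows; each row shifts and turns the commanded pose from where the row before left it, along the tool's axes as they then stand; what a row does not reach is not made up. A row lasts 1/8 s, in which the tool goes at most 62.5 mm and 10.7 degrees, less where a joint would pass 70% of its speed; a pose out of reach is approached as far as the arm can. A call is refused whole if a number of a shift passes 0.0625 or a number of a turn 10.7, either way. A call with a gripper value outside its range is refused whole. The fingers move at their own pace and stop on an object; the grip force is fixed at half the most. Time passes only in rows, so rows that do not move let the fingers close. It gives the time, the measured TCP pose, the force and the opening at its end, in the units of the state.
- sense(): the state, without advancing time (a new reading comes with each control period).
- read_camera(name): name is "scene" or "side" or "wrist"; returns a dict with "img" (384x512x3 uint8, red, green, blue), "K" (3x3 intrinsics, pixels), "extrinsics" (4x4, takes a point from world to camera coordinates); the wrist camera has in their place "hand_eye" (4x4, takes a point from camera to tool coordinates, whose origin is the TCP and whose axes are the tool frame's). Camera axes: x right, y up, looking along -z (the intrinsics and any distortion apply to the point x, -y, -z); pixel columns grow to the right and rows downward; lengths in m; the calibration is good to about 2 mm. The wrist camera is an equidistant fisheye: a pixel r from the principal point sees the ray r / f radians off the axis. A picture is of the moment at which its call begins: read the wrist's pose just before it. There is no depth.
- hand_in(): hands the job in, once; it reports no verdict.
Trained networks look in a picture, given as the dict that the camera call returned (one of the last four; its "shot" number tells which), for a name from the list of things; names that differ only in an ending like _2 or _b are one class to them, and where a whole thing is asked for, a point or a joint stands for the part that bears it (a point fixed in the world has none). Each returns a list of dicts, best first, with "confidence" (0 to 1); they miss things now and then, are a little off and sometimes report something else, mostly with a low value. They report only what shows in the picture. A call takes as long as a camera call.
- find_in(picture, name): "box" ([left, top, width, height] in pixels, round what is visible of it).
The state is a dict: "clock": time; "qpos": joint angles; "joint_vel": joint speeds; "effort": joint torques, N m; "ee_pos": TCP position; "eef_rot": TCP orientation; "contact_force": force on the tool from outside, world axes, zero at the start; "moment": the same for the moment, N m; "grip_width": finger opening in m.
Only numpy, scipy, OpenCV 4.12 (cv2) and the standard library are available. Lean on these libraries where they do the work, as an engineer would, in place of code of your own. Each camera call takes 0.05 s, during which the arm holds its last target. There are 200 camera calls.

## Working session

There is one attempt and no reset: what is moved stays moved. The work goes in short steps, Python scripts to look and compute and a shell command to move; the robot and the scene stay as the last step left them, time stands still between calls to the robot, and variables do not carry over. Pictures are saved under pics/ and viewed, about 8 in all and at most 12, crops included, and the job is handed in when it is done.

```bash
mkdir -p pics; python3 - <<'E'
from station import *
import cv2
s=sense(); print(s)
for n in ["scene","side"]:
    p=read_camera(n); cv2.imwrite(f"pics/{n}0.png",p["img"][:,:,::-1])
    print(n,p["K"].tolist(),p["extrinsics"].tolist())
    for t in ["plunger_top","reservoir_cap","distributor","pin_tip","lubricator","cartridge","oil_bottle"]:
        print(t,[(d["box"],round(d["confidence"],2)) for d in find_in(p,t)[:2]])
E
```

```text
{'clock': 0.0, 'qpos': array([ 1.27797765e+00,  2.13363874e-01, -3.50533236e-02,  1.32353872e+00,
        1.58276524e-05,  1.57080919e+00]), 'joint_vel': array([ 0.00092476, -0.00113644, -0.00046013, -0.00034827, -0.00046905,
       -0.00093788]), 'effort': array([ 1.31118002e-03, -6.86155701e+01,  4.87119877e+01,  1.75344961e-02,
        1.24617222e-04, -1.06011865e-05]), 'ee_pos': array([0.14422326, 0.47839268, 0.24481461]), 'eef_rot': array([[ 2.88664193e-01, -3.49871256e-04, -9.57430343e-01],
       [ 9.57429704e-01, -1.10565986e-03,  2.88664405e-01],
       [-1.15958768e-03, -9.99999328e-01,  1.58127210e-05]]), 'contact_force': array([-0.52148117, -0.40712625, -0.3761462 ]), 'moment': array([0.01012524, 0.0044921 , 0.02308456]), 'grip_width': 0.08515580221004301}
scene [[499.1158587018016, 0.0, 248.06454826826607], [0.0, 499.1158587018016, 196.8104668492634], [0.0, 0.0, 1.0]] [[0.09427238631546521, 0.9954447300124658, 0.014230483786442013, -0.11641189359699289], [-0.720994230230693, 0.058410128750828204, 0.6904748922541368, 0.2857531752707837], [0.6864983883101531, -0.0753528124
[... 622 characters left out ...]
, -0.4967654960428881], [0.26915910109549646, 0.7077184895495473, 0.6532135315860899, -0.2971436572987593], [-0.21497031385840135, -0.6169843472424482, 0.757045625717123, -1.0105088306044046], [0.0, 0.0, 0.0, 1.0]]
plunger_top [([221.4, 222.1, 19.2, 24.8], 0.86)]
reservoir_cap [([183.3, 222.9, 104.8, 100.7], 0.89)]
distributor [([182.1, 222.7, 105.0, 106.4], 0.6), ([138.8, 220.4, 28.1, 64.6], 0.46)]
pin_tip [([220.0, 223.0, 22.2, 21.5], 0.46), ([171.9, 173.6, 29.3, 50.4], 0.41)]
lubricator [([185.9, 221.4, 103.1, 104.4], 0.57), ([189.8, 302.9, 47.2, 79.6], 0.22)]
cartridge [([266.0, 293.5, 24.0, 60.5], 0.7)]
oil_bottle [([172.4, 174.5, 25.2, 48.3], 0.75), ([187.9, 221.6, 99.5, 103.5], 0.23)]
```

```bash
python3 - <<'E'
import cv2,numpy as np
a=cv2.imread("pics/scene0.png")[130:290,110:320];b=cv2.imread("pics/side0.png")[160:380,110:310]
cv2.imwrite("pics/c0.png",np.hstack([cv2.resize(a,(400,305),interpolation=2),cv2.resize(b,(400,440),interpolation=2)[:305]]) if 0 else np.vstack([cv2.resize(a,(780,594),interpolation=2)]))
cv2.imwrite("pics/c1.png",cv2.resize(b,(545,600),interpolation=2))
E
```

```text
(no output)
```

View pics/c0.png

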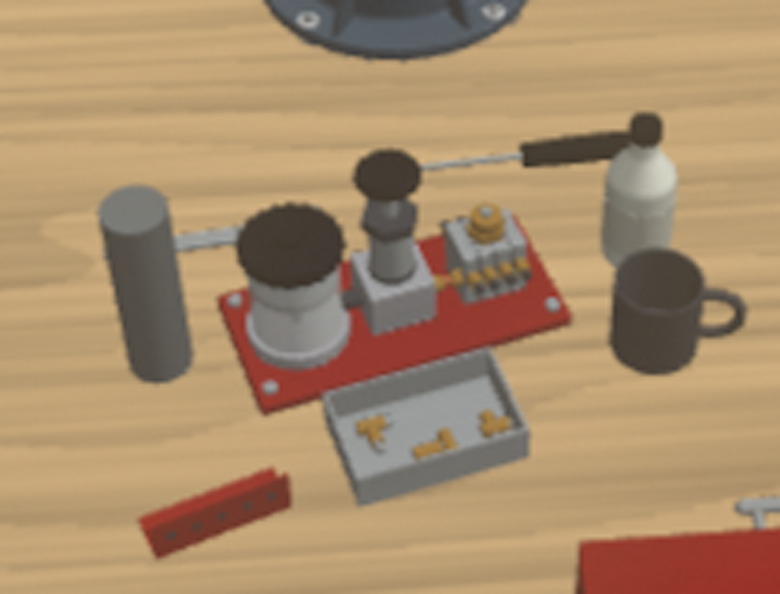

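View pics/c1.png

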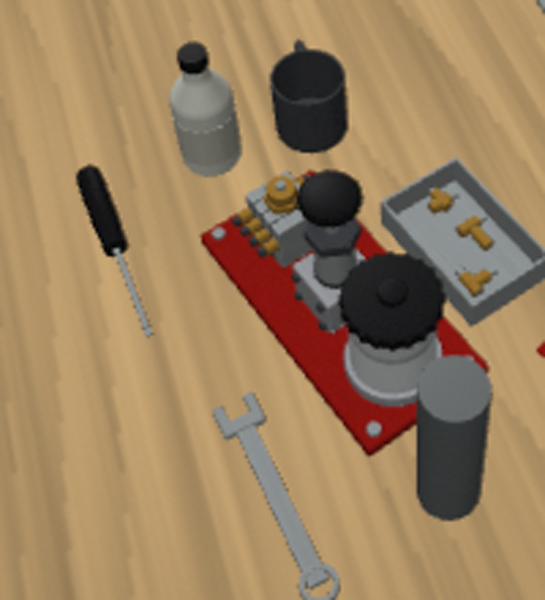

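The scene crop shows the knob top at (388,170), the cap at (291,240), the brass housing at (486,213), the cartridge top at (133,207) and the bottle top at (645,125). In the side crop the same points are at (330,190), (392,290), (281,190), (455,390) and (192,55). I'll project these at their known heights.

```bash
cat > h.py <<'E'
import numpy as np
def ray(p,u,v):
    K=p["K"];E=np.array(p["extrinsics"]);d=np.array([(u-K[0][2])/K[0][0],-(v-K[1][2])/K[1][1],-1])
    R=E[:3,:3];return -R.T@E[:3,3],R.T@d
def atz(p,u,v,z):
    o,d=ray(p,u,v);return o+d*(z-o[2])/d[2]
E
python3 - <<'E'
from station import *
from h import *
import numpy as np
a=read_camera("scene");b=read_camera("side")
P={}
for n,z,s,t in [("plunger",.175,(388,169),(330,189)),("cap",.135,(291,240),(392,290)),("hous",.095,(486,213),(281,187)),("cart",.175,(133,207),(455,390)),("bottle",.15,(645,123),(192,54))]:
    A=atz(a,110+s[0]/3.714,130+s[1]/3.7125,z);B=atz(b,110+t[0]/2.725,160+t[1]/2.727,z);P[n]=(A+B)/2
    print(n,A.round(4),B.round(4))
for n in P: print(n,np.linalg.norm((P[n]-P["plunger"])[:2]),P[n][:2])
d=(P["hous"]-P["cap"])[:2];print("line dir",np.degrees(np.arctan2(d[1],d[0])),"mid",(P["hous"]+P["cap"])[:2]/2)
E
```

```text
plunger [ 0.4776 -0.027   0.175 ] [ 0.4734 -0.0252  0.175 ]
cap [ 0.5086 -0.1043  0.135 ] [ 0.4955 -0.107   0.135 ]
hous [0.452 0.051 0.095] [0.4485 0.0497 0.095 ]
cart [ 0.5035 -0.2193  0.175 ] [ 0.5005 -0.2224  0.175 ]
bottle [0.4145 0.183  0.15  ] [0.4086 0.1813 0.15  ]
plunger 0.0 [ 0.47551352 -0.02608569]
cap 0.08387507621235865 [ 0.50204667 -0.1056534 ]
hous 0.08048458269089993 [0.4502629  0.05033535]
cart 0.1965444186212323 [ 0.50199632 -0.22083776]
bottle 0.21783425679286836 [0.41154435 0.18214426]
line dir 108.36467859468975 mid [ 0.47615478 -0.02765902]
```

```bash
python3 -m pendant '[{"claw":1,"x":-0.0139,"z":-0.0165},{"claw":1,"x":-0.0277,"z":-0.0331},{"claw":1,"x":-0.0277,"z":-0.0331},{"claw":1,"x":-0.0277,"z":-0.0331},{"claw":1,"x":-0.0277,"z":-0.0331},{"claw":1,"x":-0.0277,"z":-0.0331},{"claw":1,"x":-0.0277,"z":-0.0331},{"claw":1,"x":-0.0277,"z":-0.0331},{"claw":1,"x":-0.0277,"z":-0.0331},{"claw":1,"x":-0.0277,"z":-0.0331},{"claw":1,"x":-0.0277,"z":-0.0331},{"claw":1,"x":-0.0277,"z":-0.0331},{"claw":1,"x":-0.0277,"z":-0.0331},{"claw":1,"x":-0.0277,"z":-0.0331},{"claw":1,"x":-0.0139,"z":-0.0165},{"claw":1},{"claw":1},{"claw":1}]'
python3 - <<'E'
from station import *
import cv2
import numpy as np
s=sense();print(s["ee_pos"],s["eef_rot"].round(4).tolist(),s["contact_force"],s["grip_width"],s["clock"])
b=read_camera("side");w=read_camera("wrist")
i=cv2.resize(b["img"][120:340,150:350],(400,440),interpolation=2);j=cv2.resize(w["img"][::,::],(400,300));j=cv2.copyMakeBorder(j,0,140,0,0,0)
cv2.imwrite("pics/a1.png",np.hstack([i,j])[:,:,::-1]);print(w["K"],w["hand_eye"])
E
```

```text
[0.144314   0.47871215 0.24535054] [[0.2886, 0.0, -0.9574], [0.9574, 0.0001, 0.2886], [0.0001, -1.0, -0.0]] [ 0.20708653 -0.70894097  0.10564279] 0.08544575089046699 0.9
[[297.31863964   0.         254.54633187]
 [  0.         297.31863964 195.32144968]
 [  0.           0.           1.        ]] [[ 9.99999311e-01  1.08271995e-03  4.53930341e-04 -4.84657093e-04]
 [ 1.41080059e-04  2.73020506e-01 -9.62008203e-01 -1.28796099e-01]
 [-1.16551777e-03  9.62007604e-01  2.73020165e-01  6.85639445e-02]
 [ 0.00000000e+00  0.00000000e+00  0.00000000e+00  1.00000000e+00]]invalid input
```

View pics/a1.png

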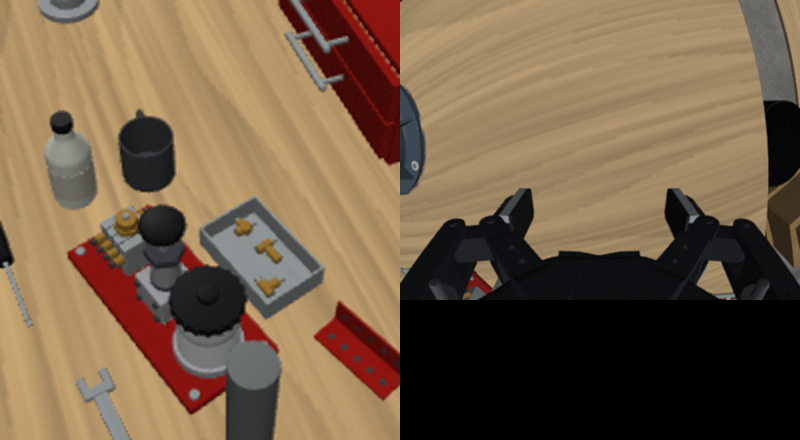

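The arm hasn't moved, because the call was rejected as "invalid input". Rows may need every key, so I'll give them all.

```bash
python3 -m pendant '[{"claw":1.0,"x":-0.0139,"y":0,"z":-0.0165,"spin":0},{"claw":1.0,"x":-0.0277,"y":0,"z":-0.0331,"spin":0},{"claw":1.0,"x":-0.0277,"y":0,"z":-0.0331,"spin":0}]'
```

```text
clock: 1.38
ee_pos: [0.2042, 0.3867, 0.2452]
eef_rot: [[0.288, 0.0, -0.958], [0.958, -0.0, 0.288], [-0.0, -1.0, -0.0]]
contact_force: [1.6, -0.0, -0.2]
grip_width: 0.032
```

```bash
python3 -m pendant '[{"claw":1,"x":-0.0277,"y":0,"z":-0.0331,"spin":0},{"claw":1,"x":-0.0277,"y":0,"z":-0.0331,"spin":0},{"claw":1,"x":-0.0277,"y":0,"z":-0.0331,"spin":0},{"claw":1,"x":-0.0277,"y":0,"z":-0.0331,"spin":0},{"claw":1,"x":-0.0277,"y":0,"z":-0.0331,"spin":0},{"claw":1,"x":-0.0277,"y":0,"z":-0.0331,"spin":0},{"claw":1,"x":-0.0277,"y":0,"z":-0.0331,"spin":0},{"claw":1,"x":-0.0277,"y":0,"z":-0.0331,"spin":0},{"claw":1,"x":-0.0277,"y":0,"z":-0.0331,"spin":0},{"claw":1,"x":-0.0277,"y":0,"z":-0.0331,"spin":0},{"claw":1,"x":-0.0277,"y":0,"z":-0.0331,"spin":0},{"claw":1,"x":-0.0138,"y":0,"z":-0.0164,"spin":0},{"claw":1,"x":0,"y":0,"z":0,"spin":0},{"claw":1,"x":0,"y":0,"z":0,"spin":0}]'
python3 - <<'E'
from station import *
import cv2
import numpy as np
s=sense();print(s["ee_pos"],s["eef_rot"].round(4).tolist(),s["contact_force"],s["grip_width"],s["clock"])
b=read_camera("side");w=read_camera("wrist")
i=cv2.resize(b["img"][120:340,150:350],(400,440),interpolation=2);j=cv2.resize(w["img"][150:,130:380],(400,374));j=cv2.copyMakeBorder(j,0,66,0,0,0)
cv2.imwrite("pics/a2.png",np.hstack([i,j])[:,:,::-1])
# project knob into wrist: predicted pixel
H=np.array(w["hand_eye"]);R=s["eef_rot"];K=w["K"]
for n,P in [("knob",(.4757,-.0265,.175)),("tip",s["ee_pos"]+R[:,1]*.014)]:
    t=R.T@(np.array(P)-s["ee_pos"]);c=np.linalg.inv(H)@np.r_[t,1];v=np.array([c[0],-c[1],-c[2]])
    r=np.hypot(v[0],v[1]);th=np.arctan2(r,v[2]);u=K[0,2]+K[0,0]*th*v[0]/r;q=K[1,2]+K[0,0]*th*v[1]/r
    print(n,u,q,"crop",(u-130)*1.6,(q-150)*1.6)
E
```

```text
clock: 3.12
ee_pos: [0.4753, -0.0258, 0.2454]
eef_rot: [[0.288, -0.0, -0.958], [0.958, 0.0, 0.288], [0.0, -1.0, 0.0]]
contact_force: [-0.1, 0.1, 0.3]
grip_width: -0.0001
[ 0.47526197 -0.02579486  0.24538193] [[0.2884, -0.0002, -0.9575], [0.9575, 0.0002, 0.2884], [0.0001, -1.0, 0.0003]] [-0.13812384  0.14500501  0.31711273] -6.31557454353109e-05 3.125
knob 254.59515865752437 212.53055085552694 crop 199.35225385203898 100.04888136884311
tip 255.6498243554091 246.1958416186468 crop 201.03971896865457 153.91334658983487
```

View pics/a2.png

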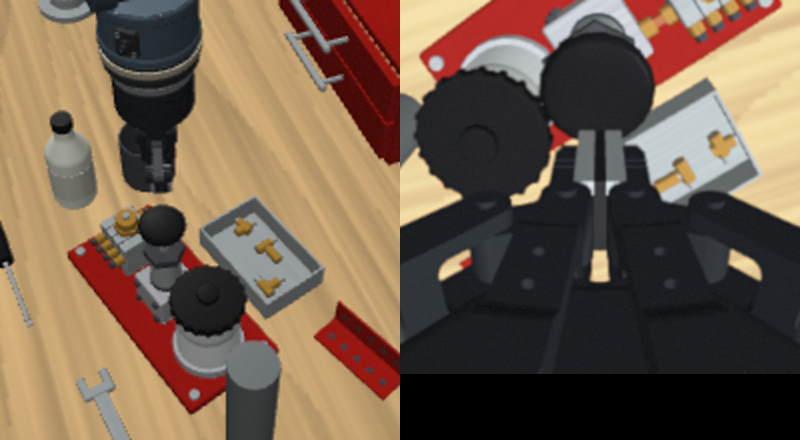

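The wrist view has the knob centred at crop (198,87), against a prediction of (199,100) for its top. The difference fits the dome's visible near side, so I'm aligned to about 3 mm. Next I'll descend and feel for contact.

```bash
python3 -m pendant '[{"claw":1,"x":0,"y":0.02,"z":0,"spin":0},{"claw":1,"x":0,"y":0.02,"z":0,"spin":0},{"claw":1,"x":0,"y":0.01,"z":0,"spin":0},{"claw":1,"x":0,"y":0,"z":0,"spin":0}]'; python3 -m pendant '[{"claw":1,"x":0,"y":0.006,"z":0,"spin":0},{"claw":1,"x":0,"y":0.006,"z":0,"spin":0},{"claw":1,"x":0,"y":0,"z":0,"spin":0}]'; python3 -m pendant '[{"claw":1,"x":0,"y":0.006,"z":0,"spin":0},{"claw":1,"x":0,"y":0.006,"z":0,"spin":0},{"claw":1,"x":0,"y":0,"z":0,"spin":0}]'
```

```text
clock: 3.72
ee_pos: [0.4755, -0.0259, 0.1952]
eef_rot: [[0.288, -0.001, -0.958], [0.958, 0.0, 0.288], [-0.0, -1.0, 0.001]]
contact_force: [-0.2, -0.0, 0.2]
grip_width: 0.0
clock: 4.1
ee_pos: [0.4763, -0.0262, 0.1835]
eef_rot: [[0.289, 0.001, -0.957], [0.957, 0.0, 0.289], [0.0, -1.0, -0.001]]
contact_force: [2.0, 0.5, 5.1]
grip_width: -0.0001
clock: 4.47
ee_pos: [0.4764, -0.0262, 0.1718]
eef_rot: [[0.289, 0.001, -0.957], [0.957, 0.0, 0.289], [0.001, -1.0, -0.001]]
contact_force: [0.4, 2.2, 9.5]
grip_width: -0.0002
```

```bash
python3 -m pendant '[{"claw":1,"x":0,"y":0.005,"z":0,"spin":0},{"claw":1,"x":0,"y":0.004,"z":0,"spin":0},{"claw":1,"x":0,"y":0,"z":0,"spin":0}]'; python3 -m pendant '[{"claw":1,"x":0,"y":-0.015,"z":0,"spin":0},{"claw":1,"x":0,"y":-0.017,"z":0,"spin":0},{"claw":1,"x":0,"y":0,"z":0,"spin":0},{"claw":1,"x":0,"y":0,"z":0,"spin":0}]'
python3 - <<'E'
from station import *
import cv2
b=read_camera("side")
cv2.imwrite("pics/a3.png",cv2.resize(b["img"][200:310,180:310],(650,550),interpolation=2)[:,:,::-1])
E
```

```text
clock: 4.85
ee_pos: [0.4764, -0.0262, 0.1632]
eef_rot: [[0.289, 0.002, -0.957], [0.957, 0.0, 0.289], [0.001, -1.0, -0.002]]
contact_force: [-1.5, 1.5, 13.6]
grip_width: 0.0001
clock: 5.35
ee_pos: [0.4755, -0.0263, 0.1937]
eef_rot: [[0.289, -0.001, -0.957], [0.957, -0.0, 0.289], [-0.0, -1.0, 0.001]]
contact_force: [0.4, 0.1, -0.2]
grip_width: 0.0002
```

View pics/a3.png

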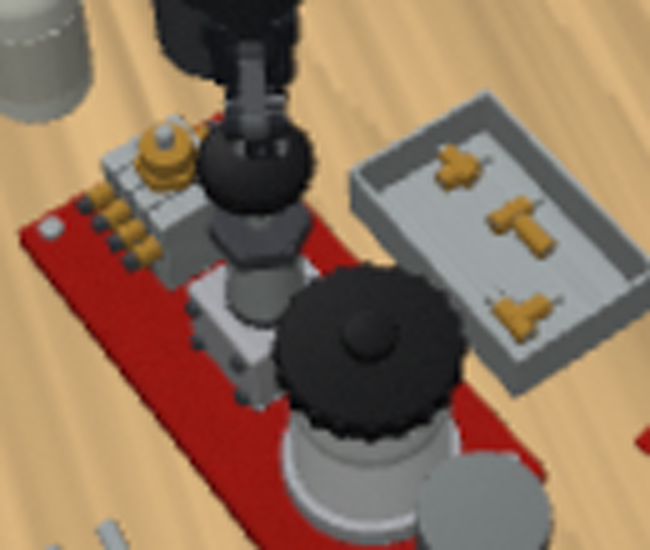

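The first stroke was full (13.6 N at the bottom), the plunger is back up, and the pin tip shows at (165,135) in the housing. I'll repeat the stroke.

```bash
python3 -m pendant '[{"claw":1,"x":0,"y":0.014,"z":0,"spin":0},{"claw":1,"x":0,"y":0.012,"z":0,"spin":0},{"claw":1,"x":0,"y":0.006,"z":0,"spin":0},{"claw":1,"x":0,"y":0,"z":0,"spin":0},{"claw":1,"x":0,"y":0,"z":0,"spin":0}]'; python3 -m pendant '[{"claw":1,"x":0,"y":-0.015,"z":0,"spin":0},{"claw":1,"x":0,"y":-0.017,"z":0,"spin":0},{"claw":1,"x":0,"y":0,"z":0,"spin":0},{"claw":1,"x":0,"y":0,"z":0,"spin":0},{"claw":1,"x":0,"y":0.014,"z":0,"spin":0},{"claw":1,"x":0,"y":0.012,"z":0,"spin":0},{"claw":1,"x":0,"y":0.006,"z":0,"spin":0},{"claw":1,"x":0,"y":0,"z":0,"spin":0},{"claw":1,"x":0,"y":0,"z":0,"spin":0}]'; python3 -m pendant '[{"claw":1,"x":0,"y":-0.015,"z":0,"spin":0},{"claw":1,"x":0,"y":-0.017,"z":0,"spin":0},{"claw":1,"x":0,"y":0,"z":0,"spin":0},{"claw":1,"x":0,"y":0,"z":0,"spin":0}]'
python3 - <<'E'
from station import *
import cv2
b=read_camera("side")
cv2.imwrite("pics/a4.png",cv2.resize(b["img"][200:310,180:310],(650,550),interpolation=2)[:,:,::-1])
E
```

```text
clock: 6.02
ee_pos: [0.4763, -0.0263, 0.1628]
eef_rot: [[0.289, 0.002, -0.957], [0.957, -0.0, 0.289], [0.0, -1.0, -0.002]]
contact_force: [-4.9, -0.5, 27.4]
grip_width: -0.0
clock: 7.15
ee_pos: [0.4762, -0.0263, 0.1628]
eef_rot: [[0.289, 0.002, -0.957], [0.957, -0.0, 0.289], [0.0, -1.0, -0.002]]
contact_force: [-6.7, -1.2, 31.0]
grip_width: -0.0001
clock: 7.65
ee_pos: [0.4753, -0.0263, 0.1929]
eef_rot: [[0.289, -0.002, -0.957], [0.957, 0.0, 0.289], [-0.0, -1.0, 0.002]]
contact_force: [0.4, -0.8, 0.4]
grip_width: -0.0001
```

View pics/a4.png

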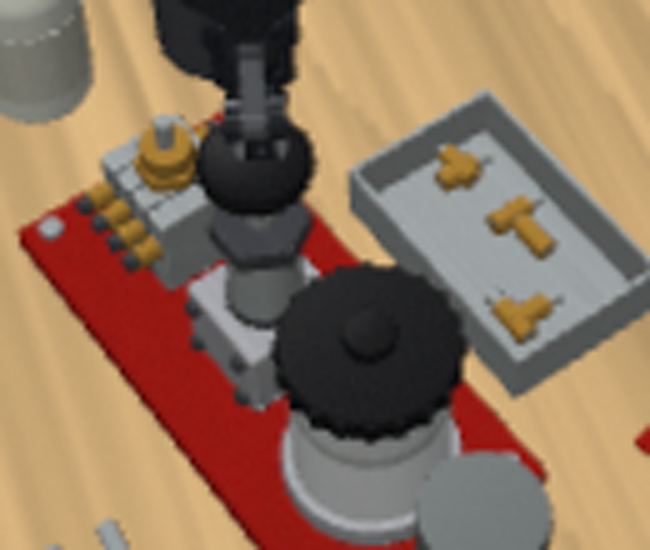

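The pin tip has risen from about row 128 to row 118, the lubricator hasn't moved, and the plunger is up. The press is reaching the stop at 27–31 N, so I'll use slightly less depth for three more strokes.

```bash
python3 -m pendant '[{"claw":1,"x":0,"y":0.014,"z":0,"spin":0},{"claw":1,"x":0,"y":0.012,"z":0,"spin":0},{"claw":1,"x":0,"y":0.005,"z":0,"spin":0},{"claw":1,"x":0,"y":0,"z":0,"spin":0},{"claw":1,"x":0,"y":0,"z":0,"spin":0},{"claw":1,"x":0,"y":-0.015,"z":0,"spin":0},{"claw":1,"x":0,"y":-0.016,"z":0,"spin":0},{"claw":1,"x":0,"y":0,"z":0,"spin":0},{"claw":1,"x":0,"y":0,"z":0,"spin":0},{"claw":1,"x":0,"y":0.014,"z":0,"spin":0},{"claw":1,"x":0,"y":0.012,"z":0,"spin":0},{"claw":1,"x":0,"y":0.005,"z":0,"spin":0},{"claw":1,"x":0,"y":0,"z":0,"spin":0},{"claw":1,"x":0,"y":0,"z":0,"spin":0}]'; python3 -m pendant '[{"claw":1,"x":0,"y":-0.015,"z":0,"spin":0},{"claw":1,"x":0,"y":-0.016,"z":0,"spin":0},{"claw":1,"x":0,"y":0,"z":0,"spin":0},{"claw":1,"x":0,"y":0,"z":0,"spin":0},{"claw":1,"x":0,"y":0.014,"z":0,"spin":0},{"claw":1,"x":0,"y":0.012,"z":0,"spin":0},{"claw":1,"x":0,"y":0.005,"z":0,"spin":0},{"claw":1,"x":0,"y":0,"z":0,"spin":0},{"claw":1,"x":0,"y":0,"z":0,"spin":0}]'; python3 -m pendant '[{"claw":1,"x":0,"y":-0.015,"z":0,"spin":0},{"claw":1,"x":0,"y":-0.016,"z":0,"spin":0},{"claw":1,"x":0,"y":0,"z":0,"spin":0},{"claw":1,"x":0,"y":0,"z":0,"spin":0},{"claw":1,"x":0,"y":0,"z":0,"spin":0},{"claw":1,"x":0,"y":0,"z":0,"spin":0}]'
python3 - <<'E'
from station import *
import cv2
b=read_camera("side")
cv2.imwrite("pics/a5.png",cv2.resize(b["img"][200:310,180:310],(650,550),interpolation=2)[:,:,::-1])
E
```

```text
clock: 9.45
ee_pos: [0.4761, -0.0263, 0.163]
eef_rot: [[0.289, 0.001, -0.957], [0.957, -0.0, 0.289], [0.0, -1.0, -0.001]]
contact_force: [-2.2, -0.6, 15.6]
grip_width: -0.0
clock: 10.58
ee_pos: [0.4761, -0.0263, 0.1629]
eef_rot: [[0.289, 0.001, -0.957], [0.957, -0.0, 0.289], [0.0, -1.0, -0.001]]
contact_force: [-1.6, 0.6, 15.9]
grip_width: 0.0003
clock: 11.32
ee_pos: [0.4756, -0.0263, 0.1938]
eef_rot: [[0.289, -0.001, -0.957], [0.957, 0.0, 0.289], [-0.0, -1.0, 0.001]]
contact_force: [-0.1, -0.3, 0.3]
grip_width: 0.0003
```

View pics/a5.png

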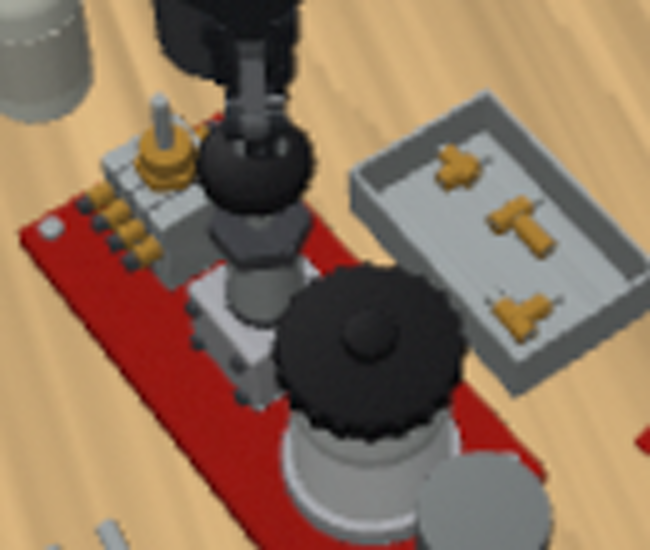

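The pin tip is now at row 95, a 23 px rise. I'll compare that with the predicted pixel for the tip at 129 mm.

```bash
python3 - <<'E'
from station import *
import numpy as np
b=read_camera("side");E=np.array(b["extrinsics"]);K=b["K"]
for z in (.099,.111,.119,.129):
    c=E@np.r_[.449,.0503,z,1];u=K[0][2]-K[0][0]*c[0]/c[2];v=K[1][2]+K[1][1]*c[1]/c[2]
    print(z,(u-180)*5,(v-200)*5)
E
```

```text
0.099 165.53016112806503 136.66632743558566
0.111 163.4899893046547 121.54377402729352
0.119 162.11022414555288 111.31641372852215
0.129 160.36292818053894 98.36477100519204
```

The reading matches fully out (z=0.129 predicts (160,98), seen at about (160,95–98)). One extra stroke does no harm and will confirm it, then I'll retract.

```bash
python3 -m pendant '[{"claw":1,"x":0,"y":0.014,"z":0,"spin":0},{"claw":1,"x":0,"y":0.012,"z":0,"spin":0},{"claw":1,"x":0,"y":0.005,"z":0,"spin":0},{"claw":1,"x":0,"y":0,"z":0,"spin":0},{"claw":1,"x":0,"y":0,"z":0,"spin":0},{"claw":1,"x":0,"y":-0.015,"z":0,"spin":0},{"claw":1,"x":0,"y":-0.016,"z":0,"spin":0},{"claw":1,"x":0,"y":0,"z":0,"spin":0},{"claw":1,"x":0,"y":-0.03,"z":0,"spin":0},{"claw":1,"x":0,"y":-0.03,"z":0,"spin":0},{"claw":1,"x":0,"y":-0.02,"z":0,"spin":0},{"claw":1,"x":0,"y":0,"z":0,"spin":0},{"claw":1,"x":0,"y":0,"z":0,"spin":0},{"claw":1,"x":0,"y":0,"z":0,"spin":0}]'
python3 - <<'E'
from station import *
import cv2
b=read_camera("side")
cv2.imwrite("pics/a6.png",cv2.resize(b["img"][200:310,180:310],(650,550),interpolation=2)[:,:,::-1])
E
```

```text
clock: 13.18
ee_pos: [0.4754, -0.0263, 0.2731]
eef_rot: [[0.289, -0.002, -0.957], [0.957, 0.0, 0.289], [-0.0, -1.0, 0.002]]
contact_force: [0.4, -1.0, -0.4]
grip_width: -0.0002
```

View pics/a6.png

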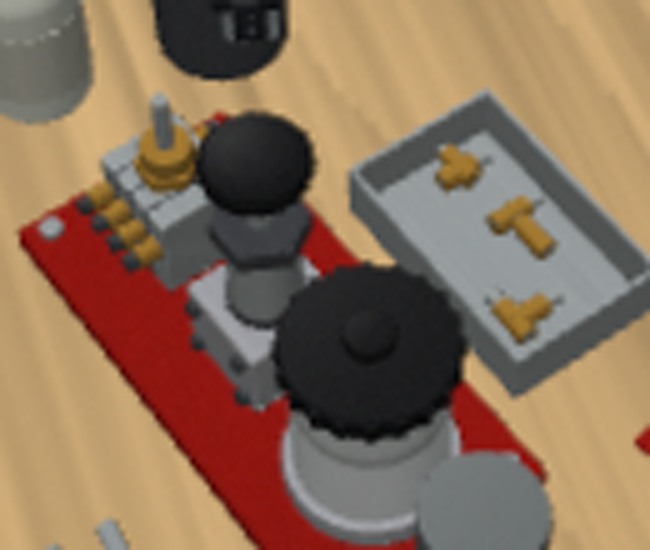

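The extra stroke left the pin tip at (160,95), so it is fully out. The plunger is up, the base hasn't moved, and the gripper is clear of everything.

```bash
python3 -c "
from station import *
print(hand_in())"
```

```text
the job is handed in; nothing more can be done
None
```

I pressed the plunger seven times with the closed fingertips, found the indicator pin fully out, and handed the job in at about 13 s on the robot's clock. No verdict is reported on hand-in.

- **Strokes:** the first four-odd strokes I read at the bottom went to 25–26 mm, with 14–31 N measured there. The plunger came fully back up after each one I looked at. I did not take a force reading at the bottom of every stroke.
- **Pin:** the side camera shows its tip at the pixel predicted for 129 mm, and the last, extra stroke did not move it.
- **Everything else:** in the last picture the plunger was up and the lubricator unmoved. The visible part of the bench was undisturbed. That crop did not show the spanner, screwdriver, mug or angle offcut, but the gripper never came near them. The gripper was about 84 mm above the knob, with no contact force beyond sensor noise.
- **What failed:** my first move command was rejected with "invalid input" because the rows did not carry all the keys. The arm did not move then.

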